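# Clamp a single on the record washer

### The job

Get the record washer ready: by its red handle, slide the carriage up to its stop under the brush, then take the blue splined clamp from its stand, turn it until its splines mesh with the drive hub in the middle of the record and push it fully home against the spring. Finish while still gripping the clamp and keeping it pressed home, as it springs up if let go. Do not touch the record with the gripper, and leave the other things on the table where they are.

Things in the scene. Friction and masses are not known exactly. Their poses are not given: they have to be found in the camera images.
- carriage (a joint): Sliding carriage of the record washer, m: 0 = far from the brush, 0.110 = against its stop under the brush. It grows along the washer's own +y axis (see washer). It slides stiffly (about 4 N) and stays where it is left; it starts between 0 and 0.05.
- handle (a point): Grip point on the carriage's upright red handle post: round, 20 mm diameter, standing free; the post's top is 20 mm above this point and its foot (the carriage plate) 65 mm below. Moves with the carriage. The post stands 108 mm from the hub's axis, toward the washer's -x (robot) side. Axes are those of the washer.
- washer: Record washer, a low grey machine fixed to the table, 240 (x) by 400 (y) mm; origin at the centre of its underside, its deck 48 mm high; the carriage slides along its +y axis. The brush arm at its +y end reaches in to 62 mm from the hub's axis when the carriage is at its stop; its top is 125 mm above the table.
- socket (a point): Centre of the mouth (top) of the drive hub in the record's hole, black, with four white squares between its slots, 104 mm above the table, z up. The socket is a cross (+) of slots, each 10 mm wide, 26 mm long and 30 mm deep, along this frame's x and y (the clamp fits every quarter turn). It rides on the carriage, turned up to 0.7 rad; a stiff brake (0.25 N m) holds it, so turn the clamp to suit.
- plunger (a joint): Brass spring plunger in the middle of the socket, m, 0 = up (its top 12 mm below the mouth), growing as it is pressed down; about 0.010 when the clamp is fully home. Needs about 3.5 N to start and 8.5 N at 0.010; it lifts the clamp out again if that is not kept pressed.
- record: The black 7-inch single, 175 mm across, lying on the hub with its top 2 mm below the hub's mouth; origin on the hub's axis. It must not be touched by the gripper or arm (the clamp may touch it).
- clamp_grip (a point): Centre of the splined clamp's blue square handle, the place to grip. The handle is 26 by 26 mm, its flat faces square to this frame's x and y, and it runs from 34 mm below to 20 mm above this point. z is up along its axis. Clamp mass about 0.15 kg. At the start it is parked upright in the stand at any yaw, this point 75 mm above the table.
- clamp_seat (a point): Centre of the underside of the clamp's round black flange (48 mm across, 6 mm thick), 40 mm below clamp_grip. Below it the splined stem, 22 mm deep: a cross (+) of two fins, 22 mm long and 6 mm thick, along this frame's x and y (white marks show them), the last 4 mm slimmer (18 by 3.5 mm). Fully home = this point at socket.
- stand: Fixed plywood parking stand, 64 by 64 by 35 mm, with a 30 mm round hole in which the clamp's stem hangs loosely; origin at the centre of its underside.
- weight: Bystander: brass record weight, 72 mm across, 40 mm high; origin at the centre of its underside (as for all the bystanders).
- mug: Bystander: white mug, 82 mm across, 95 mm high.
- cleaner: Bystander: clear bottle with a blue cap, 60 mm across, 160 mm high.
- dustbrush: Bystander: wooden dusting brush, 100 by 28 by 28 mm, lying.
- clamp: The splined clamp as a whole: its origin and axes are those of clamp_seat.

How it is judged:
On the way, in this order (a step that is already met when the one before it is completed fails the run):
1. the carriage is at its stop, the clamp not yet in the hub (value of joint carriage above 0.107 m and distance between clamp_seat and socket above 0.04 m), for 0.2 s.
2. the clamp's splines are meshed in the hub (stem at least 10 mm in) (horizontal distance between clamp_seat and socket below 0.004 m and angle between the z axis of clamp_seat and the z axis of socket, either way round below 0.1 rad and z of clamp_seat in the frame of socket below 0.012 m), for 0.1 s.
At the end, for the whole second after the job is handed in: The carriage is within 4 mm of its stop; the clamp is meshed in the hub, upright within 0.1 rad and within 4 mm of its axis, its flange within 2.5 mm of the hub's top face with the spring plunger pressed at least 7 mm; the fingers still grip the clamp and it is at rest (value of joint carriage above 0.106 m and horizontal distance between clamp_seat and socket below 0.004 m and angle between the z axis of clamp_seat and the z axis of socket, either way round below 0.1 rad and z of clamp_seat in the frame of socket below 0.0025 m and value of joint plunger above 0.007 m and contact force between the fingers and clamp above 3 N and linear speed of clamp below 0.02 m/s); the arm keeps its last pose, push and grip.
It fails at once if the gripper or arm presses on the record (contact force between any of the fingers, the arm and record above 1 N).
It fails at once if a bystander is moved more than 30 mm (distance of any of weight, mug, cleaner, dustbrush from where it was at the start of the episode above 0.03 m).
It also fails if it takes over 51 s, if anything falls off the work surface, if the arm or the gripper's body presses on something with over 40 N, if the wrist force passes 120 N, or if a joint passes its speed limit or range.

### The arm

A 6-joint arm with a two-finger parallel gripper is mounted at the origin on the work surface. World frame = base frame: x ahead of the robot, y to its left, z up, the work surface at z = 0. Lengths are in m, angles in rad, forces in N, time in s.
With the tool pointing down it reaches from about 0.4 to 0.925 m from the base axis. Payload 12.5 kg.
Tool frame: the origin (TCP) lies at the very end of the fingers, on their centre line; the grasp point (between the pads) lies 19 mm behind it (ctrl.grasp_offset is the distance from the TCP to the grasp point, in m); z points along the fingers, y is the direction in which the jaws open and shut (so a half turn about z gives the same grasp; the last joint's range is limited). The gripper opens to 95 mm and grips with 3 to 60 N. Pads are 20 mm wide; open, the fingers measure 119 mm over their backs; the gripper's body (75 mm by 180 mm) begins 59 mm behind the grasp point.
Start: joints at [-1.281, 0.491, 1.559, -0, 1.092, -0.106], TCP at [0.241, -0.577, 0.215] pointing down, gripper open.
Joint ranges: [-3.1, 3.1], [-0.84, 2.19], [0.05, 2.79], [-1.13, 4.28], [0.06, 2.93], [-2.69, 2.69]. Speed limits (rad/s): [2.22, 2.22, 2.79, 3.14, 3.14, 3.14].

### API

Orientations are given as a rotation vector (axis times angle).
In Python, from rig import status, optics, job, ctrl gives the robot as it stands.
- The arm moves only by the shell command python3 -m jog 'ROWS' [OPENING] [FORCE]. ROWS is JSON, a list of rows, each a list of 6 numbers: the shift along the tool's x, y, z each as a share of 0.5 m, from -1 to 1, then the turn, a rotation vector about the tool's x, y, z each as a share of 360 degrees, from -1 to 1. A call has 1 to 20 rows; each row is the pose to reach, as a shift and turn from the pose measured when the call began, along the tool's axes at that moment, turning the shorter way round; what a row does not reach only later rows make up. A row lasts 1/10 s, in which the tool goes at most 50 mm and 8.59 degrees, less where a joint would pass 70% of its speed; a pose out of reach is approached as far as the arm can. A call with a number of a shift or a turn outside -1 to 1 is refused whole. A call with a gripper value outside its range is refused whole. OPENING is the opening, from 0 (shut) to 1 (fully open), set as the call begins (- or left out, the last holds). The fingers move at their own pace and stop on an object; FORCE is the grip in N (left out, the last holds). Time passes only in rows, so rows that repeat a pose let the fingers close. It gives the time, the measured TCP pose, the force and the opening at its end, in the units of the state.
- status.sense(): the state, without advancing time (a new reading comes with each control period).
- optics.grab_frame(name): name is "scene" or "top" or "wrist"; returns the picture (480x640x3 uint8, red, green, blue); there is no depth.
- optics.get_calibration(name): a dict with "intrinsics" (3x3 intrinsics, pixels), "k1" (the pictures are not rectified: a ray, as slopes to the right and down, at radius r is drawn at 1 + k1 r^2 times it, then the intrinsics apply), "world_to_cam" (4x4, takes a point from world to camera coordinates); the wrist camera has in their place "hand_eye" (4x4, takes a point from camera to tool coordinates, whose origin is the TCP and whose axes are the flange's). Camera axes: x right, y down, z forward; pixel columns grow to the right and rows downward; lengths in m; the calibration is good to about 2 mm. A picture is of the moment at which its call begins: read the wrist's pose just before it. get_calibration takes no time and is no camera call.
- job.close_job(): hands the job in, once; it reports no verdict.
The state is a dict: "time_s": time; "joint_positions": joint angles; "qvel": joint speeds; "tau": joint torques, N m; "ee_pos": TCP position; "ee_rot": TCP orientation; "contact_force": force on the tool from outside, world axes, zero at the start; "torque": the same for the moment, N m; "width": finger opening in m.
Only numpy, scipy, OpenCV 4.12 (cv2) and the standard library are available. Lean on these libraries where they do the work, as an engineer would, in place of code of your own. Each camera call takes 0.05 s, during which the arm holds its last target.

## Working session

There is one attempt and no reset: what is moved stays moved. The work goes in short steps, Python scripts to look and compute and a shell command to move; the robot and the scene stay as the last step left them, time stands still between calls to the robot, and variables do not carry over. Pictures are saved under pics/ and viewed, and the job is handed in when it is done.

```bash
ls; mkdir -p pics
python3 - <<'E'
from rig import status, optics, job, ctrl
import cv2
s=status.sense(); print(s['time_s'],s['ee_pos'],s['ee_rot'],s['width'],ctrl.grasp_offset)
for n in ['scene','top','wrist']:
    im=optics.grab_frame(n); cv2.imwrite(f'pics/{n}0.png',im[:,:,::-1]); c=optics.get_calibration(n); print(n,c)
E
```

```text
pics
0.0 [ 0.24090578 -0.5764413   0.21405089] [-3.07918686e+00 -6.17444940e-01  1.99946313e-04] 0.09512963496100046 0.0188
scene {'intrinsics': array([[512.68654175,   0.        , 320.85291393],
       [  0.        , 512.68654175, 242.53028657],
       [  0.        ,   0.        ,   1.        ]]), 'k1': -0.029788841224423424, 'world_to_cam': array([[ 7.77015666e-01,  6.29480546e-01, -9.47240197e-04,
        -4.33898530e-01],
       [ 4.01723497e-01, -4.97035233e-01, -7.69138615e-01,
        -1.55193071e-01],
       [-4.84628607e-01,  5.97252224e-01, -6.39081289e-01,
         1.64643948e+00],
       [ 0.00000000e+00,  0.00000000e+00,  0.00000000e+00,
         1.00000000e+00]])}
top {'intrinsics': array([[537.34087703,   0.        , 313.85146071],
       [  0.        , 537.34087703, 239.48265688],
       [  0.        ,   0.        ,   1.        ]]), 'k1': -0.1436005925329625, 'world_to_cam': array([[ 1.45007339e-03, -9.99917415e-01,  1.27695396e-02,
         7.45590384e-03],
       [-9.96641284e-01, -2.49063645e-03, -8.18532052e-02,
         5.59563754e-01],
       [ 8.18782496e-02, -1.26079572e-02, -9.96562588e-01,
         1.47243955e+00],
       [ 0.00000000e+00,  0.00000000e+00,  0.00000000e+00,
         1.00000000e+00]])}
wrist {'intrinsics': array([[345.3228149 ,   0.        , 322.09128901],
       [  0.        , 345.3228149 , 243.7063447 ],
       [  0.        ,   0.        ,   1.        ]]), 'k1': 0.002960448549022563, 'hand_eye': array([[-7.84200793e-04, -9.57378902e-01, -2.88833903e-01,
         8.16024892e-02],
       [ 9.99999331e-01, -9.96213916e-04,  5.87029134e-04,
         1.03933305e-03],
       [-8.49749662e-04, -2.88833250e-01,  9.57379043e-01,
        -1.70775215e-01],
       [ 0.00000000e+00,  0.00000000e+00,  0.00000000e+00,
         1.00000000e+00]])}
```

View pics/scene0.png

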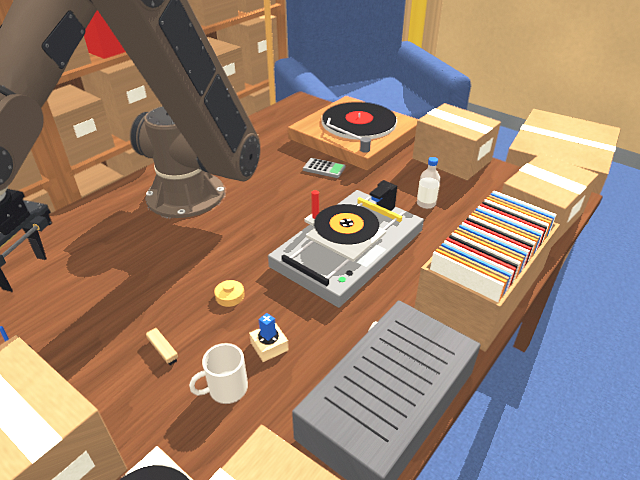

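View pics/top0.png

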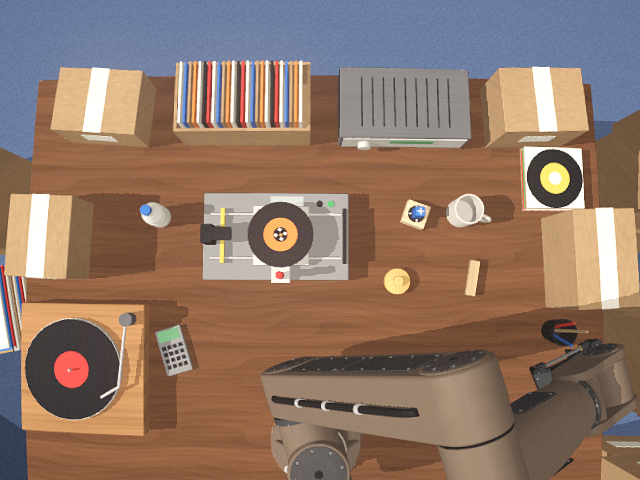

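View pics/wrist0.png

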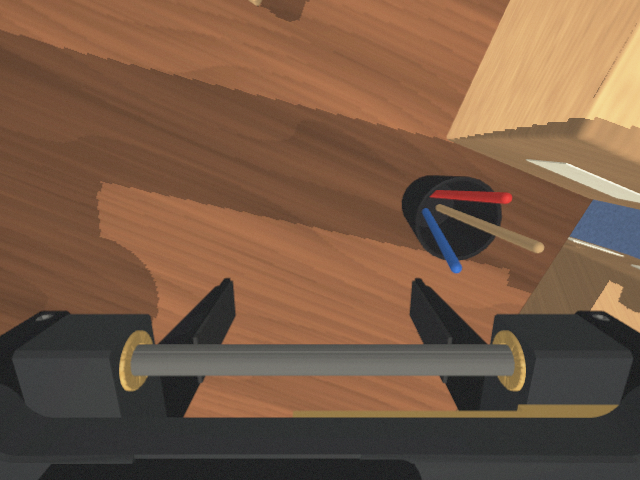

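The top view shows the washer at about (276,236) with its brush on the left (+y), the red post at (280,275) and the hub at (280,234). The clamp in its stand is at (417,213), and the weight, mug and dustbrush are to the right. I'll measure these next.

```bash
cat > h.py <<'E'
import numpy as np, cv2
from rig import status, optics, job, ctrl
from scipy.spatial.transform import Rotation as R
def cam(name,s=None):
    c=optics.get_calibration(name)
    if name=='wrist':
        s=s or status.sense(); T=np.eye(4);T[:3,:3]=R.from_rotvec(s['ee_rot']).as_matrix();T[:3,3]=s['ee_pos']
        M=T@c['hand_eye']
    else: M=np.linalg.inv(c['world_to_cam'])
    return c,M
def ray(name,px,s=None):
    c,M=cam(name,s);K=c['intrinsics'];k=c['k1']
    px=np.atleast_2d(np.array(px,float))
    D=np.array([k,0,0,0,0])
    u=cv2.undistortPoints(px.reshape(-1,1,2),K,D).reshape(-1,2)
    d=np.c_[u,np.ones(len(u))]@M[:3,:3].T
    return M[:3,3],d/np.linalg.norm(d,axis=1,keepdims=True)
def onplane(name,px,z,s=None):
    o,d=ray(name,px,s); return o+d*((z-o[2])/d[:,2])[:,None]
def tri(r1,r2):
    (o1,d1),(o2,d2)=r1,r2; d1=d1[0];d2=d2[0]
    A=np.c_[d1,-d2]; t=np.linalg.lstsq(A,o2-o1,rcond=None)[0]
    p,q=o1+t[0]*d1,o2+t[1]*d2; return (p+q)/2,np.linalg.norm(p-q)
def blobs(im,lo,hi,mn=15,roi=None):
    hsv=cv2.cvtColor(im,cv2.COLOR_RGB2HSV); m=cv2.inRange(hsv,np.array(lo),np.array(hi))
    if roi: 
        z=np.zeros_like(m);x0,y0,x1,y1=roi;z[y0:y1,x0:x1]=m[y0:y1,x0:x1];m=z
    n,l,st,ce=cv2.connectedComponentsWithStats(m)
    return [(st[i],ce[i]) for i in range(1,n) if st[i,4]>=mn],m
E
python3 - <<'E'
from h import *
T=cv2.imread('pics/top0.png')[:,:,::-1].copy();S=cv2.imread('pics/scene0.png')[:,:,::-1].copy()
for nm,im,roi in [('top',T,(190,180,450,300)),('scene',S,(200,180,420,360))]:
    for c,lo,hi in [('red',(0,180,80),(8,255,255)),('blue',(100,120,60),(125,255,255)),('orange',(8,120,150),(25,255,255)),('green',(50,120,100),(80,255,255)),('white',(0,0,215),(180,40,255)),('yellow',(24,130,120),(34,255,255)),('grey',(0,0,100),(180,20,190))]:
        for st,ce in blobs(im,lo,hi,6,roi)[0]: print(nm,c,st,ce.round(1))
cv2.imwrite('pics/topz.png',cv2.resize(T[180:300,190:450],None,fx=3,fy=3,interpolation=cv2.INTER_CUBIC)[:,:,::-1])
cv2.imwrite('pics/scenez.png',cv2.resize(S[170:370,220:430],None,fx=3,fy=3,interpolation=cv2.INTER_CUBIC)[:,:,::-1])
E
```

```text
top blue [412 206  13  12  91] [416.6 212.8]
top blue [422 207   3   3   8] [422.9 208.1]
top orange [ 190  180  260   27 2557] [322.8 188.2]
top orange [294 182   5   2   8] [295.9 182.6]
top orange [440 183  10   3  15] [444.5 184.1]
top orange [194 199   9   4  16] [197.2 200.6]
top orange [ 369  199   81   62 2483] [409.9 233.6]
top orange [221 215   4  12  21] [223.1 222.4]
top orange [263 218  35  33 787] [280. 234.]
top orange [190 223  11  10  74] [194.7 227.1]
top orange [279 233   4   4  12] [280.5 234.5]
top orange [190 234  10   5  38] [194.4 236.3]
top orange [190 240  13   6  40] [195.5 242.6]
top orange [220 240   4   4  14] [221.7 241.6]
top orange [194 249   7   3   9] [196.8 250. ]
top orange [190 253  13   3  19] [196.3 253.8]
top orange [223 256   1   7   7] [223. 259.]
top orange [376 258   3   2   6] [377.  258.5]
top orange [380 258   8   2   9] [383.4 258.9]
top orange [443 264   7   1   7] [446. 264.]
top orange [ 190  266  220   34 2464] [299.2 283.6]
top orange [411 267  39  24 700] [433.  278.2]
top orange [398 270   2   4   6] [398.5 271.8]
top orange [19
[... 3822 characters left out ...]
10  12  58] [254.4 334. ]
scene white [260 339   4   2   6] [261.5 339.5]
scene white [273 338   3   2   6] [274.  338.5]
scene white [203 343  41  17 343] [223.  351.9]
scene yellow [358 198  44  20 113] [379.7 207.4]
scene yellow [331 213  32  20 370] [346.1 222.8]
scene grey [361 205  31  22 121] [379.6 216.6]
scene grey [403 211  10   7  44] [407.5 214.7]
scene grey [386 220  13  10  33] [394.1 223.9]
scene grey [ 269  223  151   84 1741] [339.1 273.3]
scene grey [283 225  32  28 206] [298.1 238.9]
scene grey [301 239  11   9  29] [305.6 242.8]
scene grey [326 239  56  40 278] [352.  263.5]
scene grey [291 241  56  36 947] [320.1 258.5]
scene grey [ 342  301   78   59 2627] [390.5 336.2]
```

View pics/topz.png

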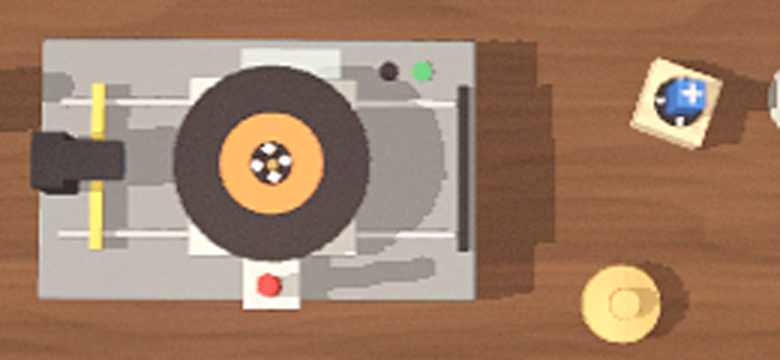

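View pics/scenez.png

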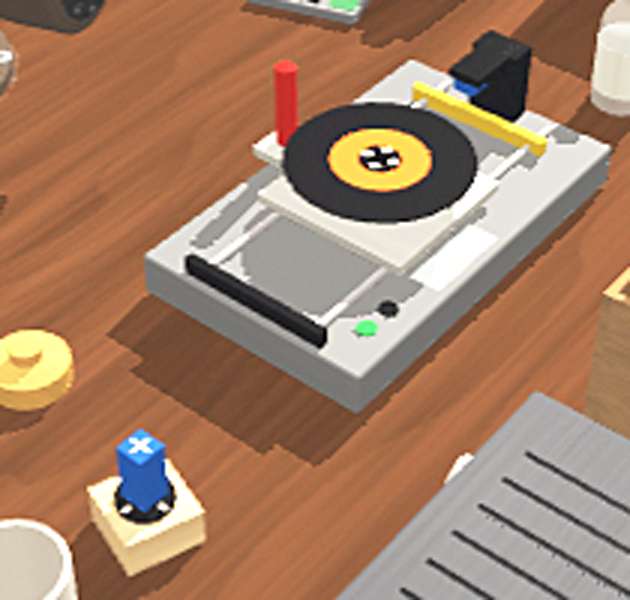

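Run:
```python
from h import *
T=cv2.imread('pics/top0.png')[:,:,::-1].copy();S=cv2.imread('pics/scene0.png')[:,:,::-1].copy()
np.set_printoptions(precision=4,suppress=True)
for st,ce in blobs(T,(0,130,80),(6,255,255),6,(270,265,292,285))[0]: print('red top',st,ce); rt=ce
print('post top tri',tri(ray('top',[rt]),ray('scene',[[315,191.5]])))
c=np.array([[203.5,193.5],[347.8,193.8],[347.8,279.5],[202.7,279.2]])
P=onplane('top',c,.048); print('deck',P,P.mean(0)); 
for a,b in((0,1),(1,2),(2,3),(3,0)): v=P[b]-P[a]; print(np.linalg.norm(v[:2]),np.degrees(np.arctan2(v[1],v[0])))
print('hub',onplane('top',[[279.9,233.8]],.104),tri(ray('top',[[279.9,233.8]]),ray('scene',[[346.4,222.0]])))
print('hub sq',onplane('top',[[279,229],[284.5,233],[280.7,238.4],[275.3,234.9]],.104))
print('post@.13',[onplane('top',[rt],z) for z in(.12,.13,.14,.15)])
print('clamp top', onplane('top',[[420.2,210.5]],.095),tri(ray('top',[[420.2,210.5]]),ray('scene',[[266.3,318]])))
```

```text
red top [276 271   8   8  46] [279.2826 274.8261]
post top tri (array([0.4591, 0.0975, 0.1541]), np.float64(0.0002892010770826973))
deck [[ 0.6844  0.3145  0.048 ]
 [ 0.6843 -0.0847  0.048 ]
 [ 0.4483 -0.0838  0.048 ]
 [ 0.4479  0.3123  0.048 ]] [0.5662 0.1146 0.048 ]
0.3992592029970116 -90.01682812889482
0.23602585744012997 179.7805573334679
0.39614061060940425 90.05965973873624
0.23656424433545564 0.5364349838677412
hub [[0.5677 0.099  0.104 ]] (array([0.5672, 0.0986, 0.102 ]), np.float64(0.001593348258695055))
hub sq [[0.5804 0.1015 0.104 ]
 [0.5698 0.0869 0.104 ]
 [0.5555 0.0968 0.104 ]
 [0.5647 0.1111 0.104 ]]
post@.13 [array([[0.4596, 0.0991, 0.12  ]]), array([[0.4594, 0.0986, 0.13  ]]), array([[0.4592, 0.0981, 0.14  ]]), array([[0.4591, 0.0976, 0.15  ]])]
clamp top [[ 0.6324 -0.2758  0.095 ]] (array([ 0.6317, -0.277 ,  0.0936]), np.float64(0.0024874614537390063))
```

```bash
cat >> h.py <<'E'
np.set_printoptions(precision=4,suppress=True)
def plan(xyz,yaw_deg,s=None):
    """row (shares) to bring TCP to xyz, tool down, tool x at yaw"""
    s=s or status.sense(); R0=R.from_rotvec(s['ee_rot']).as_matrix()
    y=np.radians(yaw_deg); X=np.array([np.cos(y),np.sin(y),0]);Z=np.array([0,0,-1.]);Y=np.cross(Z,X)
    Rt=np.c_[X,Y,Z]
    sh=R0.T@(np.array(xyz)-s['ee_pos'])/.5
    rv=R.from_matrix(R0.T@Rt).as_rotvec()/(2*np.pi)
    return np.r_[sh,rv].round(4).tolist()
def st():
    s=status.sense(); M=R.from_rotvec(s['ee_rot']).as_matrix()
    print('t',s['time_s'],'p',np.array(s['ee_pos']),'yaw',np.degrees(np.arctan2(M[1,0],M[0,0])).round(2),'tilt',np.degrees(np.arccos(-M[2,2])).round(2),'F',np.array(s['contact_force']),'w',round(s['width'],4)); return s
E
python3 - <<'E'
from h import *
st(); print(plan([.5,-.3,.27],0)); print(plan([.459,.05,.25],0));
E
```

```text
t 0.15 p [ 0.2409 -0.5765  0.2142] yaw 22.67 tilt 0.04 F [-1.2574 -0.8478 -0.0297] w 0.0951
[0.6913, -0.3106, -0.1112, -0.0001, 0.0, 0.063]
[0.8855, -0.9881, -0.0707, -0.0001, 0.0, 0.063]
```

```bash
python3 -m jog '[[0.69,-0.31,-0.11,0,0,0.063],[0.69,-0.31,-0.11,0,0,0.063],[0.69,-0.31,-0.11,0,0,0.063],[0.69,-0.31,-0.11,0,0,0.063],[0.69,-0.31,-0.11,0,0,0.063],[0.69,-0.31,-0.11,0,0,0.063],[0.69,-0.31,-0.11,0,0,0.063],[0.69,-0.31,-0.11,0,0,0.063],[0.885,-0.988,-0.07,0,0,0.063],[0.885,-0.988,-0.07,0,0,0.063],[0.885,-0.988,-0.07,0,0,0.063],[0.885,-0.988,-0.07,0,0,0.063],[0.885,-0.988,-0.07,0,0,0.063],[0.885,-0.988,-0.07,0,0,0.063],[0.885,-0.988,-0.07,0,0,0.063],[0.885,-0.988,-0.07,0,0,0.063],[0.885,-0.988,-0.07,0,0,0.063],[0.885,-0.988,-0.07,0,0,0.063],[0.885,-0.988,-0.07,0,0,0.063]]' 0.7 20
python3 - <<'E'
from h import *
st(); im=optics.grab_frame('wrist'); cv2.imwrite('pics/w1.png',im[:,:,::-1])
E
```

```text
time_s: 2.05
ee_pos: [0.459, 0.0487, 0.2496]
ee_rot: [-3.141, 0.003, 0.0]
contact_force: [-0.3, -0.6, -0.8]
width: 0.0666
t 2.05 p [0.459  0.0487 0.2496] yaw -0.1 tilt 0.04 F [-0.3041 -0.6171 -0.7558] w 0.0666
```

View pics/w1.png

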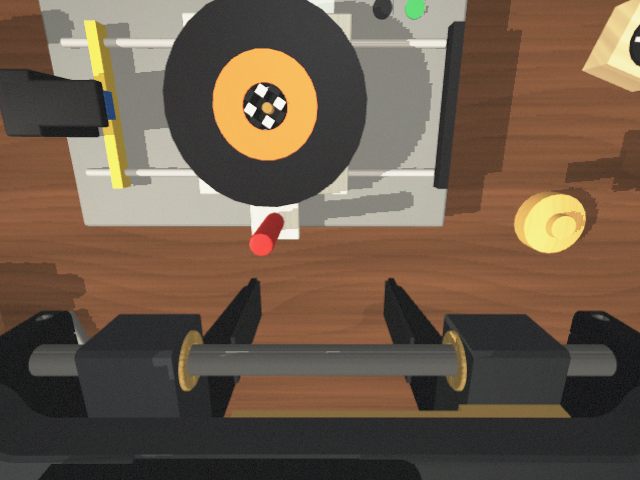

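The wrist view shows the post top at (262,245) and the hub at (265,106), with its white squares at (262,90), (280,103), (268,122) and (250,109).

Run:
```python
from h import *
s=st(); im=cv2.imread('pics/w1.png')[:,:,::-1].copy()
print('post',onplane('wrist',[[261.5,245]],.154,s))
sq=[c for b,c in blobs(im,(0,0,200),(180,60,255),30,(240,78,292,132))[0]]; print(sq)
P=onplane('wrist',sq,.104,s); c=P.mean(0); print('hub',c, [np.degrees(np.arctan2(*(p-c)[[1,0]])) for p in P])
print(plan([.459,.098,.25],0),plan([.459,.098,.116],0))
```

```text
t 2.1 p [0.459  0.0487 0.2496] yaw -0.12 tilt 0.05 F [-0.1445 -0.8112  0.6578] w 0.0665
post [[0.4598 0.0964 0.154 ]]
[array([260.9048,  89.9429]), array([279., 103.]), array([249.87, 108.92]), array([267.8041, 121.4948])]
hub [0.5686 0.0965 0.104 ] [np.float64(10.367606526021333), np.float64(-79.60618759090387), np.float64(100.57822369796314), np.float64(-169.60625909659453)]
[-0.0002, -0.0986, -0.0007, -0.0001, 0.0001, -0.0003] [-0.0001, -0.0984, 0.2673, -0.0001, 0.0001, -0.0003]
```

```bash
python3 -m jog '[[0,-0.097,0,0,0,0],[0,-0.097,0,0,0,0],[0,-0.097,0.1,0,0,0],[0,-0.097,0.2,0,0,0],[0,-0.097,0.266,0,0,0],[0,-0.097,0.266,0,0,0],[0,-0.097,0.266,0,0,0],[0,-0.097,0.266,0,0,0]]' 
python3 -m jog '[[0,0,0,0,0,0],[0,0,0,0,0,0],[0,0,0,0,0,0],[0,0,0,0,0,0],[0,0,0,0,0,0],[0,0,0,0,0,0],[0,0,0,0,0,0]]' 0 30
python3 - <<'E'
from h import *
st(); im=optics.grab_frame('scene'); cv2.imwrite('pics/s2.png',cv2.resize(im[120:320,220:450],None,fx=3,fy=3)[:,:,::-1])
E
```

```text
time_s: 2.9
ee_pos: [0.4602, 0.0969, 0.1183]
ee_rot: [-3.141, 0.004, -0.004]
contact_force: [1.3, -1.7, 0.5]
width: 0.0669
time_s: 3.6
ee_pos: [0.4601, 0.097, 0.1183]
ee_rot: [-3.141, 0.004, -0.004]
contact_force: [-0.4, 1.5, 0.4]
width: 0.0194
t 3.6 p [0.4601 0.097  0.1183] yaw -0.15 tilt 0.14 F [-0.3527  1.5456  0.4143] w 0.0194
```

View pics/s2.png

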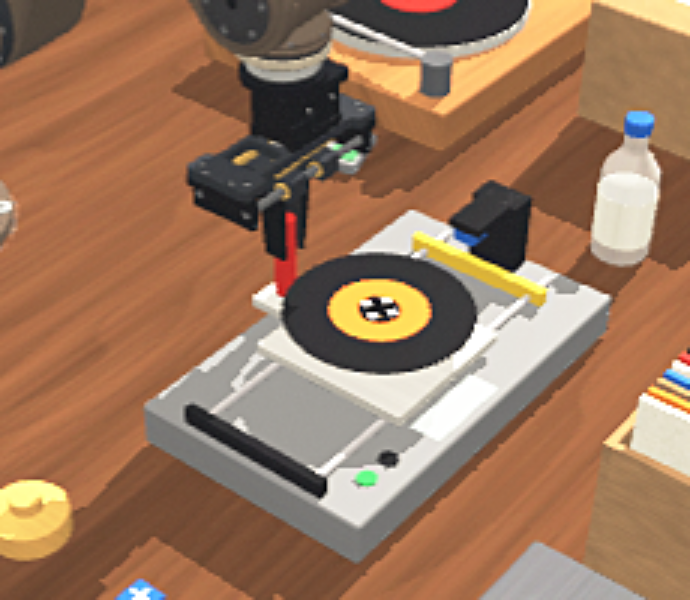

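The post is held between the fingers, at a width of 19.4 mm. Next I'll slide it along +y.

```bash
python3 -m jog '[[0,-0.02,0,0,0,0],[0,-0.04,0,0,0,0],[0,-0.06,0,0,0,0],[0,-0.08,0,0,0,0],[0,-0.1,0,0,0,0],[0,-0.1,0,0,0,0]]' 
python3 -m jog '[[0,-0.016,0,0,0,0],[0,-0.032,0,0,0,0],[0,-0.032,0,0,0,0]]'
```

```text
time_s: 4.25
ee_pos: [0.4603, 0.1478, 0.1183]
ee_rot: [-3.14, 0.003, -0.004]
contact_force: [0.3, 4.2, -0.1]
width: 0.0197
time_s: 4.55
ee_pos: [0.4603, 0.1636, 0.1183]
ee_rot: [-3.141, 0.002, -0.003]
contact_force: [1.0, -4.7, 1.4]
width: 0.0195
```

```bash
python3 -m jog '[[0,-0.012,0,0,0,0],[0,-0.024,0,0,0,0],[0,-0.024,0,0,0,0]]'
python3 -m jog '[[0,-0.008,0,0,0,0],[0,-0.016,0,0,0,0],[0,-0.016,0,0,0,0]]'
```

```text
time_s: 4.85
ee_pos: [0.4601, 0.1701, 0.1181]
ee_rot: [3.133, 0.003, -0.0]
contact_force: [4.4, -60.3, 6.3]
width: 0.0319
time_s: 5.15
ee_pos: [0.46, 0.1721, 0.1179]
ee_rot: [3.123, 0.007, -0.004]
contact_force: [5.6, -60.2, 7.9]
width: 0.0364
```

The stop was reached at about y=0.164: the force rose and the fingers started to spread. I'll open, re-centre, raise and check.

```bash
python3 -m jog '[[0,0,0,0,0,0],[0,0,0,0,0,0],[0,0.016,0,0,0,0],[0,0.016,0,0,0,0],[0,0.016,-0.1,0,0,0],[0,0.016,-0.2,0,0,0],[0,0.016,-0.26,0,0,0],[0,0.016,-0.26,0,0,0],[0,0.016,-0.26,0,0,0]]' 0.7
python3 - <<'E'
from h import *
s=st(); print(plan([.459,.14,.25],0))
im=optics.grab_frame('wrist'); cv2.imwrite('pics/w3.png',im[:,:,::-1])
im=optics.grab_frame('top'); cv2.imwrite('pics/t3.png',im[:,:,::-1])
E
```

```text
time_s: 6.05
ee_pos: [0.4602, 0.1668, 0.2481]
ee_rot: [3.124, 0.007, -0.003]
contact_force: [-0.5, 0.6, -0.3]
width: 0.0666
t 6.05 p [0.4602 0.1668 0.2481] yaw 0.27 tilt 1.04 F [-0.497   0.5676 -0.2874] w 0.0666
[-0.0026, 0.0536, -0.0028, 0.0029, 0.0003, 0.0007]
```

View pics/w3.png

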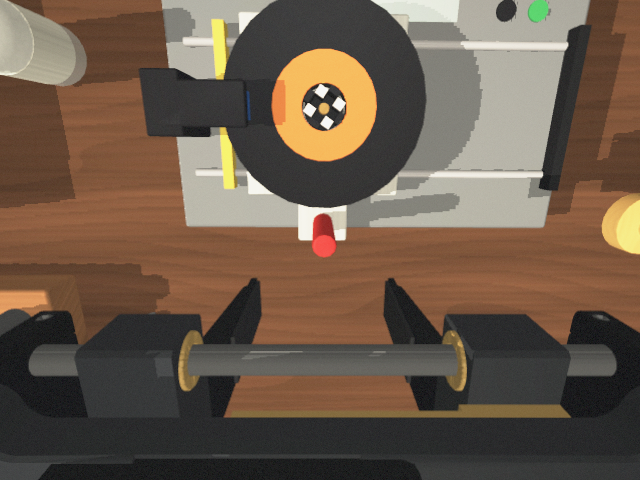

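View pics/t3.png

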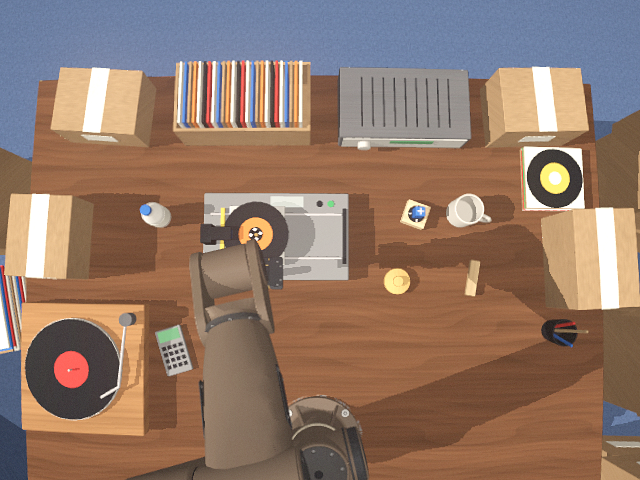

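The carriage is now under the brush. The hub is at (324,106) in the wrist view and (256,233) in the top view. I'll measure the hub and the clamp.

Run:
```python
from h import *
s=st(); im=cv2.imread('pics/w3.png')[:,:,::-1].copy();T=cv2.imread('pics/t3.png')[:,:,::-1].copy()
def hub(n,im,roi,s=None,mn=5):
    bl=[(b[4],c) for b,c in blobs(im,(0,0,190),(180,70,255),mn,roi)[0]]; print(n,[b[0] for b in bl])
    P=onplane(n,[c for a,c in bl],.104,s); c=P.mean(0); print('hub',c,[np.degrees(np.arctan2(*(p-c)[[1,0]])).round(1) for p in P])
hub('wrist',im,(300,78,350,132),s); hub('top',T,(246,223,266,244))
print('post',onplane('wrist',[[323.5,245.5]],.154,s))
# clamp in top
b,m=blobs(T,(0,0,190),(180,60,255),5,(411,203,428,218)); print([(x[4],c) for x,c in b])
cv2.imwrite('pics/cz.png',cv2.resize(T[190:240,390:450],None,fx=10,fy=10,interpolation=cv2.INTER_NEAREST)[:,:,::-1])
print(plan([.57,-.277,.30],0))
```

```text
t 6.15 p [0.4598 0.1666 0.2469] yaw 0.26 tilt 1.1 F [ 0.3365 -0.0338  0.4732] w 0.0669
wrist [np.int32(107), np.int32(107), np.int32(104), np.int32(100)]
hub [0.568  0.1615 0.104 ] [np.float64(11.0), np.float64(-79.7), np.float64(100.3), np.float64(-169.1)]
top [np.int32(12), np.int32(12), np.int32(12), np.int32(10)]
hub [0.5678 0.1639 0.104 ] [np.float64(13.7), np.float64(99.9), np.float64(-80.9), np.float64(-167.3)]
post [[0.4605 0.1625 0.154 ]]
[(np.int32(43), array([418.7209, 205.7674])), (np.int32(21), array([420.3333, 210.4762]))]
[0.2159, 0.8899, -0.0906, 0.003, 0.0007, 0.0007]
```

View pics/cz.png

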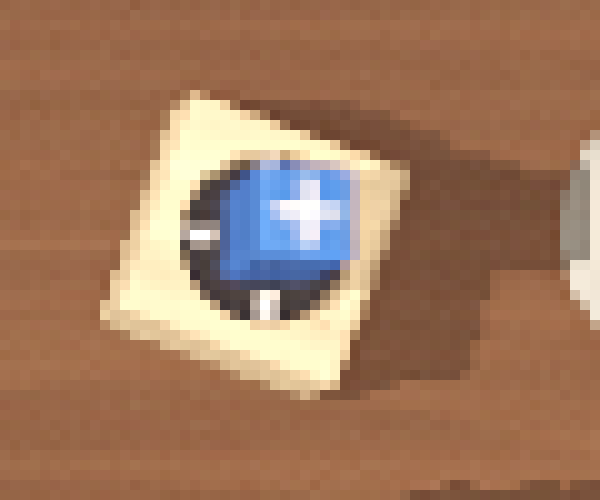

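```bash
python3 - <<'E'
from h import *
st(); print(plan([.568,.163,.25],0))
E
python3 -m jog '[[0.21,0.007,-0.01,0.003,0,0],[0.21,0.007,-0.01,0.003,0,0],[0.21,0.007,-0.01,0.003,0,0],[0.21,0.007,-0.01,0.003,0,0],[0.21,0.007,-0.01,0.003,0,0],[0.21,0.007,-0.01,0.003,0,0]]'
python3 - <<'E'
from h import *
s=st(); im=optics.grab_frame('wrist'); cv2.imwrite('pics/w4.png',im[:,:,::-1])
bl=[(b[4],c) for b,c in blobs(im,(0,0,190),(180,70,255),60,(290,260,360,330))[0]]; print(bl)
P=onplane('wrist',[c for a,c in bl],.104,s); c=P.mean(0); print('hub',c,[np.degrees(np.arctan2(*(p-c)[[1,0]])).round(1) for p in P])
E
```

```text
t 6.15 p [0.4598 0.1666 0.2469] yaw 0.26 tilt 1.1 F [ 0.3365 -0.0338  0.4732] w 0.0669
[0.2163, 0.0082, -0.0071, 0.003, 0.0007, 0.0007]
time_s: 6.75
ee_pos: [0.5637, 0.1638, 0.2513]
ee_rot: [-3.142, -0.008, 0.009]
contact_force: [1.0, -0.3, 0.4]
width: 0.0669
t 6.75 p [0.5637 0.1638 0.2513] yaw 0.28 tilt 0.32 F [ 1.0027 -0.3034  0.3635] w 0.0669
[(np.int32(265), array([306.0717, 314.3019])), (np.int32(237), array([337.2532, 315.2489]))]
hub [0.4727 0.1626 0.104 ] [np.float64(88.3), np.float64(-91.7)]
```

View pics/w4.png

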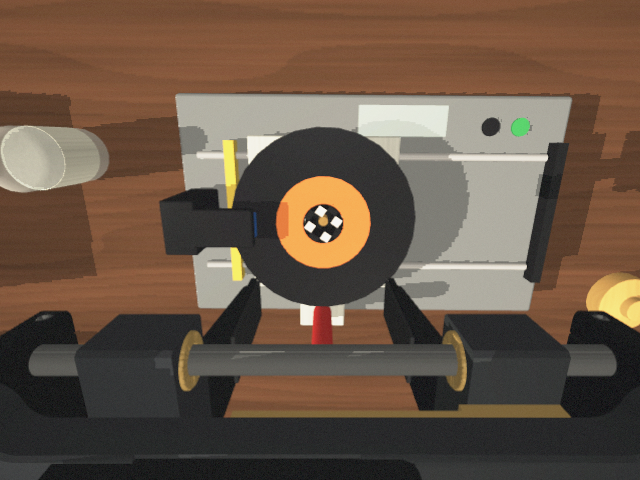

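The hub is centred at about (323,224).

Run:
```python
from h import *
s=st(); im=cv2.imread('pics/w4.png')[:,:,::-1].copy()
bl=[(b[4],c) for b,c in blobs(im,(0,0,190),(180,70,255),20,(300,202,346,245))[0]]; print(bl)
P=onplane('wrist',[c for a,c in bl],.104,s); c=P.mean(0); print('hub',c,[np.degrees(np.arctan2(*(p-c)[[1,0]])).round(1) for p in P])
print(plan([.60,.0,.27],0),plan([.63,-.277,.25],0))
```

```text
t 6.8 p [0.5639 0.1638 0.2515] yaw 0.29 tilt 0.29 F [-0.0454  0.3929  0.2572] w 0.0667
[(np.int32(78), array([320.3205, 211.0128])), (np.int32(76), array([336.0789, 221.5789])), (np.int32(76), array([309.4737, 226.2368])), (np.int32(72), array([325.1528, 236.75  ]))]
hub [0.5688 0.162  0.104 ] [np.float64(10.6), np.float64(-79.3), np.float64(100.2), np.float64(-169.4)]
[0.0704, 0.328, -0.0373, -0.0, 0.0008, 0.0008] [0.1278, 0.8823, 0.0023, -0.0, 0.0008, 0.0008]
```

```bash
python3 -m jog '[[0.128,0.88,0.002,0,0,0],[0.128,0.88,0.002,0,0,0],[0.128,0.88,0.002,0,0,0],[0.128,0.88,0.002,0,0,0],[0.128,0.88,0.002,0,0,0],[0.128,0.88,0.002,0,0,0],[0.128,0.88,0.002,0,0,0],[0.128,0.88,0.002,0,0,0],[0.128,0.88,0.002,0,0,0],[0.128,0.88,0.002,0,0,0],[0.128,0.88,0.002,0,0,0],[0.128,0.88,0.002,0,0,0],[0.128,0.88,0.002,0,0,0]]'
python3 - <<'E'
from h import *
s=st(); im=optics.grab_frame('wrist'); cv2.imwrite('pics/w5.png',im[:,:,::-1])
cv2.imwrite('pics/w5z.png',cv2.resize(im[180:300,240:400],None,fx=5,fy=5,interpolation=cv2.INTER_CUBIC)[:,:,::-1])
for b,c in blobs(im,(0,0,190),(180,70,255),20,(240,170,400,300))[0]: print('white',b,c)
E
```

```text
time_s: 8.1
ee_pos: [0.6301, -0.2743, 0.2507]
ee_rot: [-3.142, -0.01, 0.007]
contact_force: [0.1, 0.0, -0.5]
width: 0.067
t 8.1 p [ 0.6301 -0.2743  0.2507] yaw 0.38 tilt 0.26 F [ 0.0752  0.039  -0.5411] w 0.067
white [290 176  71  61 954] [312.7149 201.8553]
white [324 193   5   7  29] [325.5862 195.8966]
white [316 216  20  19 129] [325.2171 224.6434]
white [315 222  36  24 231] [337.0433 236.1991]
```

View pics/w5.png

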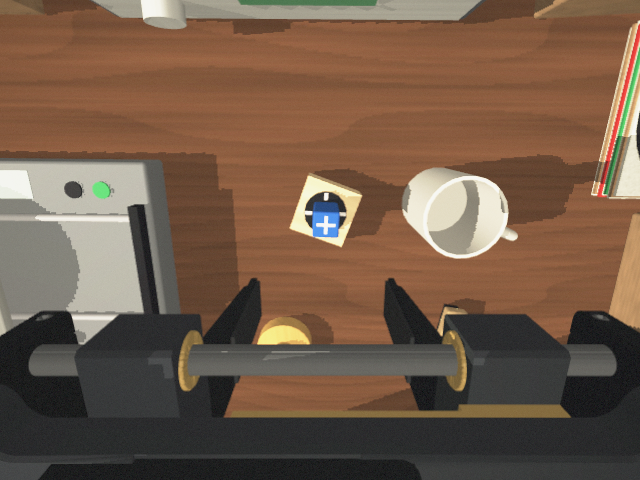

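View pics/w5z.png

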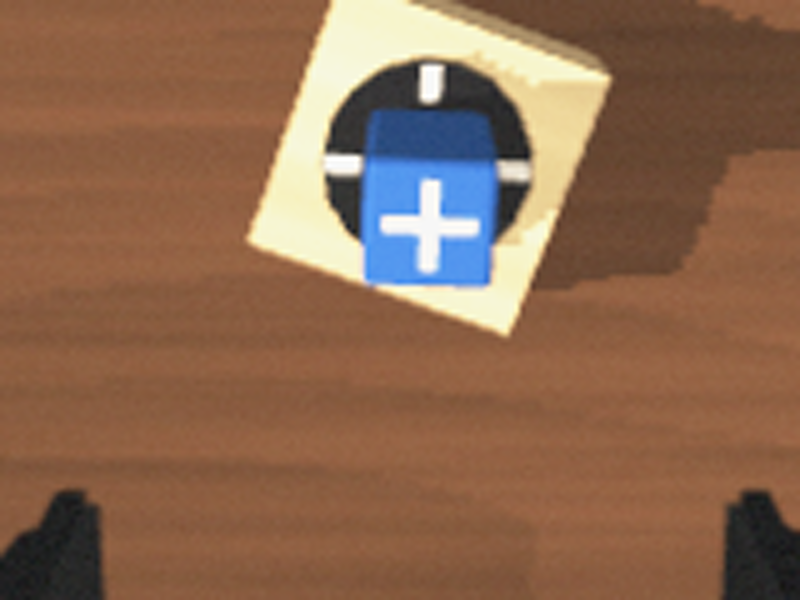

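Run:
```python
from h import *
s=st(); c=np.array([[367,157],[498,157],[493,285],[363,284]])/5+[240,180]
c=np.r_[c,[[325.4,224.7]]]
P=onplane('wrist',c,.095,s); print(P,P[:4].mean(0))
for a,b in((0,1),(1,2),(2,3),(3,0)): v=P[b]-P[a]; print(np.linalg.norm(v),np.degrees(np.arctan2(v[1],v[0])))
# flange white marks z=.041
im=cv2.imread('pics/w5.png')[:,:,::-1].copy()
m=np.array([[432,83],[343,165],[514,170]])/5+[240,180]; Q=onplane('wrist',m,.041,s); print(Q, (Q[1]+Q[2])/2)
v=Q[2]-Q[1]; print(np.degrees(np.arctan2(v[1],v[0])))
```

```text
t 8.15 p [ 0.6302 -0.2744  0.2507] yaw 0.38 tilt 0.26 F [-0.1556 -0.022  -0.3325] w 0.0664
[[ 0.6455 -0.2672  0.095 ]
 [ 0.6457 -0.2924  0.095 ]
 [ 0.6201 -0.2919  0.095 ]
 [ 0.6202 -0.2664  0.095 ]
 [ 0.6324 -0.2788  0.095 ]] [ 0.6329 -0.2795  0.095 ]
0.025152871712562305 -89.67516570794965
0.025559230739429683 178.98578824301498
0.025524062194864965 89.86326491660614
0.02536509769289642 -1.8614581925360136
[[ 0.651  -0.2803  0.041 ]
 [ 0.6325 -0.2606  0.041 ]
 [ 0.6316 -0.2989  0.041 ]] [ 0.632  -0.2797  0.041 ]
-91.3810376204873
```

Run:
```python
from h import *
s=st(); print(s['joint_positions']); print(plan([.632,-.278,.12],-0.8),plan([.632,-.278,.057],-0.8))
```

```text
t 8.15 p [ 0.6302 -0.2744  0.2507] yaw 0.38 tilt 0.26 F [-0.1556 -0.022  -0.3325] w 0.0664
[-0.5058  0.5562  1.3408 -0.0023  1.2486  1.0591]
[0.0047, 0.0072, 0.2613, 0.0, 0.0007, 0.0033] [0.0053, 0.0072, 0.3873, 0.0, 0.0007, 0.0033]
```

```bash
python3 -m jog '[[0.005,0.007,0,0,0.0007,0.0033],[0.005,0.007,0.1,0,0.0007,0.0033],[0.005,0.007,0.2,0,0.0007,0.0033],[0.005,0.007,0.26,0,0.0007,0.0033],[0.005,0.007,0.32,0,0.0007,0.0033],[0.005,0.007,0.387,0,0.0007,0.0033],[0.005,0.007,0.387,0,0.0007,0.0033],[0.005,0.007,0.387,0,0.0007,0.0033]]'
python3 -m jog '[[0,0,0,0,0,0],[0,0,0,0,0,0],[0,0,0,0,0,0],[0,0,0,0,0,0],[0,0,0,0,0,0],[0,0,0,0,0,0]]' 0 40
python3 - <<'E'
from h import *
s=st()
im=optics.grab_frame('scene'); cv2.imwrite('pics/s6.png',cv2.resize(im[200:400,180:380],None,fx=3,fy=3)[:,:,::-1])
E
```

```text
time_s: 8.95
ee_pos: [0.6322, -0.2778, 0.0578]
ee_rot: [-3.141, 0.022, 0.0]
contact_force: [-0.3, -0.1, -0.6]
width: 0.0668
time_s: 9.55
ee_pos: [0.6323, -0.2778, 0.0579]
ee_rot: [3.141, -0.022, -0.0]
contact_force: [-0.6, 0.2, 0.8]
width: 0.0258
t 9.55 p [ 0.6323 -0.2778  0.0579] yaw -0.81 tilt 0.0 F [-0.5637  0.1844  0.7826] w 0.0258
```

View pics/s6.png

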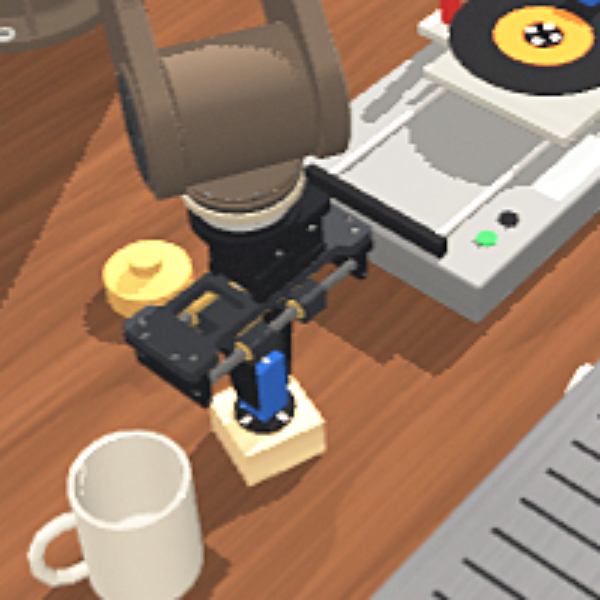

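```bash
python3 - <<'E'
from h import *
st(); print(plan([.632,-.278,.25],-0.8)); print(plan([.5685,.1625,.25],55.5))
E
python3 -m jog '[[0,0,-0.1,0,0,0],[0,0,-0.2,0,0,0],[0,0,-0.3,0,0,0],[0,0,-0.385,0,0,0],[0,0,-0.385,0,0,0]]'
```

```text
t 9.6 p [ 0.6322 -0.2778  0.0579] yaw -0.81 tilt 0.01 F [-0.7213  0.2559  2.1916] w 0.0263
[-0.0005, 0.0004, -0.3841, -0.0, 0.0, -0.0]
[-0.14, -0.8787, -0.3841, -0.0, 0.0, -0.1564]
time_s: 10.1
ee_pos: [0.6338, -0.2786, 0.2571]
ee_rot: [3.137, -0.022, 0.014]
contact_force: [0.1, 0.8, -1.0]
width: 0.026
```

Run:
```python
from h import *
st(); print(plan([.5685,.1625,.25],55.5))
```

```text
t 10.1 p [ 0.6338 -0.2786  0.2571] yaw -0.81 tilt 0.57 F [ 0.1038  0.7932 -1.0035] w 0.026
[-0.1432, -0.8803, 0.0088, 0.0014, -0.0009, -0.1564]
```

```bash
python3 -m jog '[[-0.143,-0.88,0.009,0.0014,-0.0009,-0.1564],[-0.143,-0.88,0.009,0.0014,-0.0009,-0.1564],[-0.143,-0.88,0.009,0.0014,-0.0009,-0.1564],[-0.143,-0.88,0.009,0.0014,-0.0009,-0.1564],[-0.143,-0.88,0.009,0.0014,-0.0009,-0.1564],[-0.143,-0.88,0.009,0.0014,-0.0009,-0.1564],[-0.143,-0.88,0.009,0.0014,-0.0009,-0.1564],[-0.143,-0.88,0.009,0.0014,-0.0009,-0.1564],[-0.143,-0.88,0.009,0.0014,-0.0009,-0.1564],[-0.143,-0.88,0.009,0.0014,-0.0009,-0.1564],[-0.143,-0.88,0.009,0.0014,-0.0009,-0.1564],[-0.143,-0.88,0.009,0.0014,-0.0009,-0.1564],[-0.143,-0.88,0.009,0.0014,-0.0009,-0.1564],[-0.143,-0.88,0.009,0.0014,-0.0009,-0.1564]]'
python3 - <<'E'
from h import *
st(); print(plan([.5685,.1625,.165],55.5))
im=optics.grab_frame('wrist'); cv2.imwrite('pics/w7.png',im[:,:,::-1])
E
```

```text
time_s: 11.5
ee_pos: [0.5688, 0.1612, 0.2497]
ee_rot: [-2.781, -1.46, 0.0]
contact_force: [0.3, -1.1, -1.5]
width: 0.0261
t 11.5 p [0.5688 0.1612 0.2497] yaw 55.4 tilt 0.02 F [ 0.3069 -1.1006 -1.5403] w 0.0261
[0.0017, -0.0019, 0.1695, -0.0, 0.0, -0.0003]
```

View pics/w7.png

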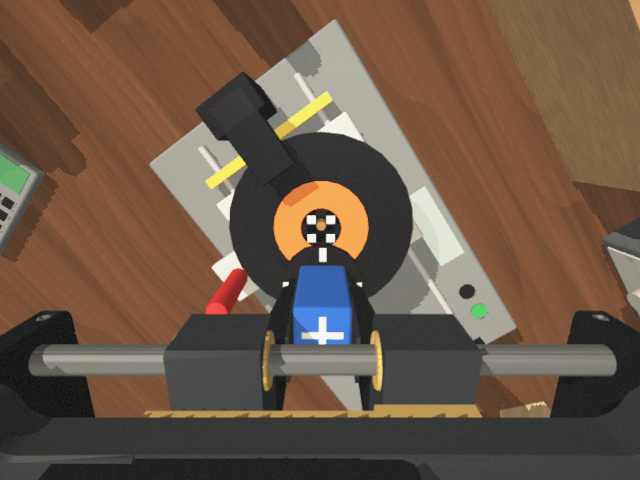

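The wrist view shows the held clamp, with its front flange mark at (323,255). The hub squares at (312/330, 219/238) are square to the tool, so the yaw matches.

Run:
```python
from h import *
s=st(); im=cv2.imread('pics/w7.png')[:,:,::-1].copy()
bl=[(b,c) for b,c in blobs(im,(0,0,190),(180,70,255),20,(300,205,345,265))[0]]
for b in bl: print(b)
sq=[c for b,c in bl if c[1]<245]
P=onplane('wrist',sq,.104,s); c=P.mean(0); print('hub',c,[np.degrees(np.arctan2(*(p-c)[[1,0]])).round(1) for p in P])
Rt=R.from_rotvec(s['ee_rot']).as_matrix()
print('hub in tool',Rt.T@(c-s['ee_pos']))
z=s['ee_pos'][2]-.0229+.006
m=[[322.8,255],[322.5,333],[287,284],[359,284]]
Q=onplane('wrist',m,z,s); print('front mark',Rt.T@(Q[0]-s['ee_pos']),'sides',Rt.T@(Q[2]-s['ee_pos']),Rt.T@(Q[3]-s['ee_pos']))
Q=onplane('wrist',[[322.5,333]],s['ee_pos'][2]+.0171+.020,s)[0]; print('top plus',Rt.T@(Q-s['ee_pos']))
```

```text
t 11.55 p [0.5688 0.1614 0.2498] yaw 55.41 tilt 0.01 F [-0.5287  0.7021 -1.7396] w 0.0261
(array([307, 215,   9,   9,  78], dtype=int32), array([311.    , 219.1538]))
(array([326, 215,   9,   9,  73], dtype=int32), array([330.0548, 219.4384]))
(array([307, 234,   9,   9,  73], dtype=int32), array([310.9589, 237.5616]))
(array([326, 234,   9,   9,  73], dtype=int32), array([330.0411, 237.5616]))
(array([319, 248,   8,  14, 110], dtype=int32), array([322.5   , 254.3818]))
hub [0.5685 0.1621 0.104 ] [np.float64(100.0), np.float64(9.7), np.float64(-170.3), np.float64(-79.1)]
hub in tool [ 0.0004 -0.0006  0.1458]
front mark [0.0176 0.0012 0.0169] sides [-0.0004 -0.0198  0.0169] [-0.0004  0.0225  0.0169]
top plus [-0.0002  0.001  -0.0371]
```

Run:
```python
from h import *
s=st(); print(plan([.5676,.1632,.155],55.4)); print(plan([.5676,.1632,.142],55.4))
```

```text
t 11.55 p [0.5688 0.1614 0.2498] yaw 55.41 tilt 0.01 F [-0.5287  0.7021 -1.7396] w 0.0261
[0.0016, -0.004, 0.1896, -0.0, 0.0, 0.0]
[0.0016, -0.004, 0.2156, -0.0, 0.0, 0.0]
```

```bash
python3 -m jog '[[0.0016,-0.004,0.06,0,0,0],[0.0016,-0.004,0.12,0,0,0],[0.0016,-0.004,0.16,0,0,0],[0.0016,-0.004,0.189,0,0,0],[0.0016,-0.004,0.189,0,0,0],[0.0016,-0.004,0.189,0,0,0]]'
python3 - <<'E'
from h import *
s=st(); print(plan([.5676,.1632,.155],55.4));print(plan([.5676,.1632,.142],55.4))
im=optics.grab_frame('scene'); cv2.imwrite('pics/s8.png',cv2.resize(im[130:270,270:430],None,fx=5,fy=4.2)[:,:,::-1])
E
```

```text
time_s: 12.15
ee_pos: [0.5679, 0.1629, 0.1557]
ee_rot: [-2.782, -1.46, -0.0]
contact_force: [-0.3, -0.2, -1.5]
width: 0.026
t 12.15 p [0.5679 0.1629 0.1557] yaw 55.38 tilt 0.01 F [-0.2812 -0.1978 -1.4683] w 0.026
[0.0001, -0.0009, 0.0014, -0.0, -0.0, -0.0001]
[0.0001, -0.0009, 0.0274, -0.0, -0.0, -0.0001]
```

View pics/s8.png

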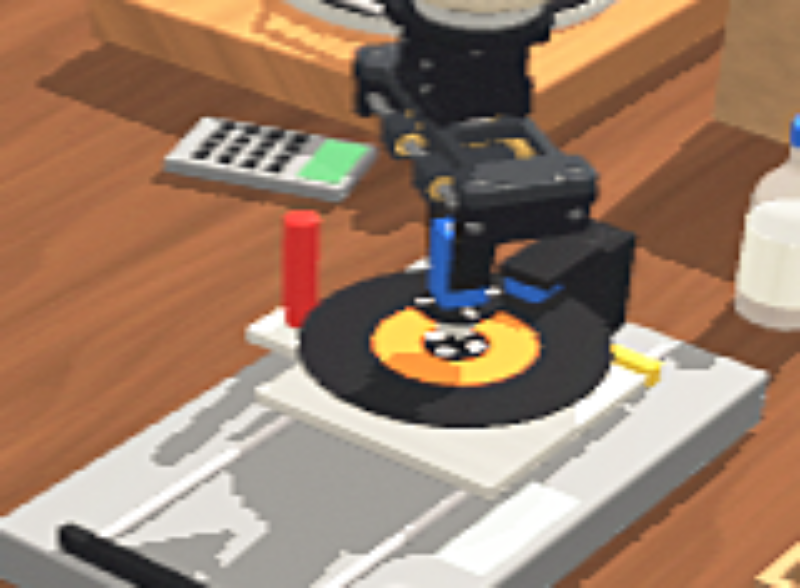

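The stem sits just above the hub. Next I'll lower it about 13 mm and read the forces.

```bash
python3 -m jog '[[0,-0.001,0.008,0,0,0],[0,-0.001,0.014,0,0,0],[0,-0.001,0.02,0,0,0],[0,-0.001,0.026,0,0,0],[0,-0.001,0.026,0,0,0]]'
```

```text
time_s: 12.7
ee_pos: [0.5675, 0.1633, 0.1427]
ee_rot: [-2.782, -1.46, -0.001]
contact_force: [-0.1, 0.4, -1.5]
width: 0.0259
```

```bash
python3 -m jog '[[0,0,0.008,0,0,0],[0,0,0.014,0,0,0],[0,0,0.02,0,0,0],[0,0,0.02,0,0,0]]'
python3 -m jog '[[0,0,0.006,0,0,0],[0,0,0.01,0,0,0],[0,0,0.01,0,0,0]]'
```

```text
time_s: 13.1
ee_pos: [0.5676, 0.1633, 0.1327]
ee_rot: [2.782, 1.46, 0.001]
contact_force: [-1.0, 0.8, 3.4]
width: 0.0255
time_s: 13.4
ee_pos: [0.5677, 0.1634, 0.1277]
ee_rot: [2.782, 1.46, 0.001]
contact_force: [-1.8, -0.2, 6.6]
width: 0.0258
```

```bash
python3 -m jog '[[0,0,0.002,0,0,0],[0,0,0.004,0,0,0],[0,0,0.004,0,0,0],[0,0,0.004,0,0,0]]'
```

```text
time_s: 13.8
ee_pos: [0.5677, 0.1634, 0.1268]
ee_rot: [2.781, 1.46, 0.002]
contact_force: [-4.9, -1.0, 14.6]
width: 0.026
```

Force rose to 14.6 N at TCP z=0.1268, so the flange is down on the hub. One last look before handing in.

Run:
```python
from h import *
im=optics.grab_frame('scene'); cv2.imwrite('pics/s9.png',cv2.resize(im[130:270,270:430],None,fx=5,fy=4.2)[:,:,::-1])
im=optics.grab_frame('wrist'); cv2.imwrite('pics/w9.png',im[:,:,::-1]); st()
T=optics.grab_frame('top'); cv2.imwrite('pics/t9.png',T[:,:,::-1]); st()
```

```text
t 13.9 p [0.5677 0.1634 0.1268] yaw 55.39 tilt 0.09 F [-5.0175 -1.4637 14.0472] w 0.0258
t 13.95 p [0.5677 0.1634 0.1268] yaw 55.39 tilt 0.09 F [-5.5763 -1.1498 15.2729] w 0.0259
```

View pics/s9.png

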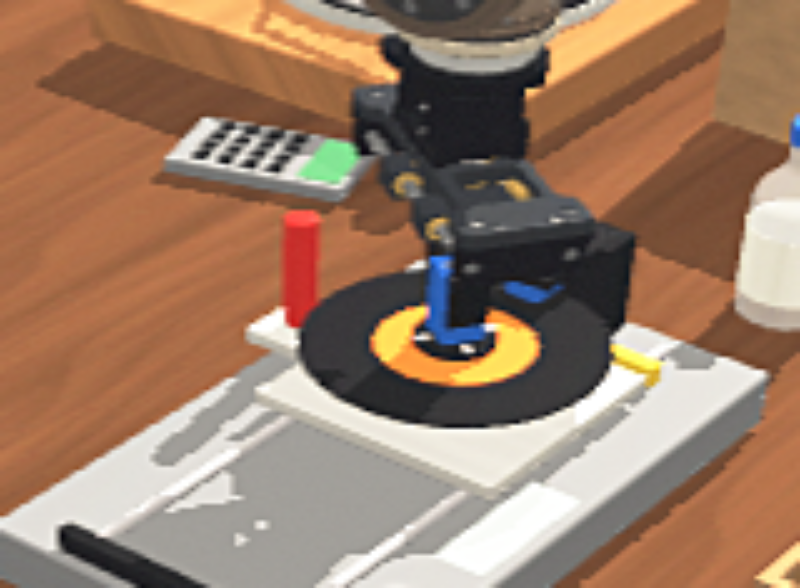

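View pics/w9.png

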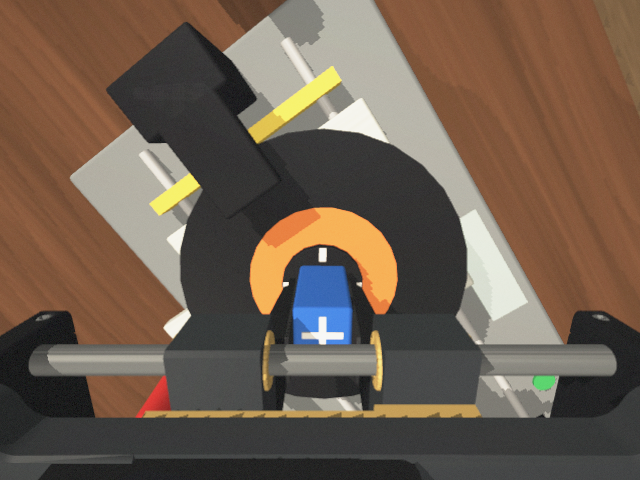

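View pics/t9.png

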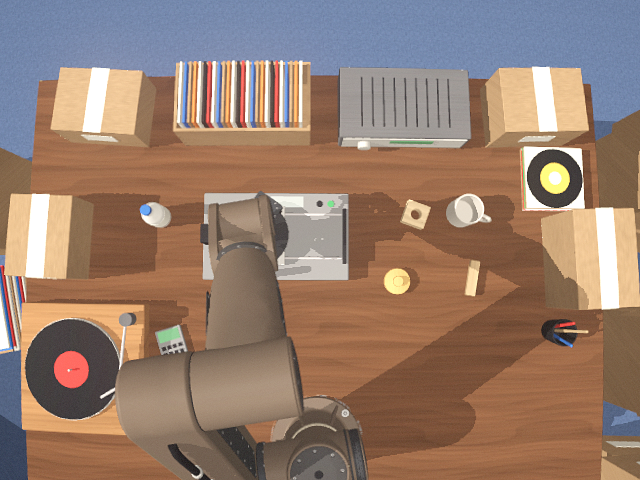

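The flange sits on the hub in both the scene and wrist views. The post is at the same pixels as before insertion, (300,265) in the zoomed crop, and the bystanders haven't moved. I'm handing in while it holds the press.

Run:
```python
from h import *
st(); print(job.close_job()); st()
```

```text
t 13.95 p [0.5677 0.1634 0.1268] yaw 55.39 tilt 0.09 F [-5.5763 -1.1498 15.2729] w 0.0259
the job is handed in; nothing more can be done
None
the job is handed in; nothing more can be done
```

I slid the carriage by its red handle about 67 mm to its stop. I then took the clamp from its stand, turned it to match the hub's slots at about 55.5°, and pushed it home. I handed in at 13.95 s with the clamp still gripped and pressed. The hand-in reports no verdict.

**Carriage:** at the stop the force rose to 60 N and the fingers spread on the post before I let go. The later pictures show the carriage still under the brush, with the post unmoved during the insertion.

**Clamp:** it entered the hub with no resistance until the spring. The last reading was 15 N upward (about 17 N with the weight offset), well above the spring's 8.5 N. The tool was at z = 0.1268 m against 0.1269 m expected for fully home, tilt was 0.09°, and the fingers were 25.9 mm apart on the 26 mm handle. The pictures show the flange down on the hub. I had no direct reading of the plunger.

**Disagreements:** there is a steady side force of about 5.6 N that I left alone. The wrist and top cameras differed by about 2 mm on the hub's position, so I aimed between them after correcting for the wrist camera's sideways bias.

**Other things:** the bystanders look unmoved. By the planned heights, the fingertips stayed at least 14 mm above the record.

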